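# Correct the colour kit in the push-through bottle rack

## Robot

A 6-joint arm with a two-finger parallel gripper is mounted at the origin on a cart in front of the work surface, level with it; the furniture and walls round the work are solid. World frame = base frame: x ahead of the robot, y to its left, z up, the work surface at z = 0. Lengths are in m, angles in rad, forces in N, time in s.
With the tool pointing down it reaches from about 0.425 to 1.125 m from the base axis. Payload 14.9 kg.
Tool frame: the origin (TCP) lies between the finger pads; the fingertips stand 8 mm ahead of it and the grasp point (between the pads) lies 11 mm behind it; z points along the fingers, y is the line along which they close (so a half turn about z gives the same grasp; the last joint's range is limited). The gripper opens to 91 mm and grips with 3 to 60 N. Pads are 32 mm wide; open, the fingers measure 118 mm over their backs; the gripper's body (76 mm by 178 mm) begins 60 mm behind the grasp point.
Start: joints at [-1.374, 0.379, 1.734, -0, 1.028, -0.033], TCP at [0.159, -0.682, 0.222] pointing down, gripper open.
Joint ranges: [-2.77, 2.77], [-0.74, 2.19], [0, 2.66], [-1.06, 4.2], [0.31, 2.87], [-3.08, 3.08]. Speed limits (rad/s): [1.89, 1.89, 2.39, 3.14, 3.14, 3.14].

## Interface

Orientations are given as a unit quaternion [w, x, y, z].
In Python, from rig import robot gives the robot as it stands. The module is installed in compiled form; this text tells all that it offers.
- The arm moves only by the tool carry_out, never from a script. Its argument "targets" is a list that holds one entry, the list of rows, each a list of 5 numbers: the closure, from -1 (fully open) to 1 (shut), then the shift along the world's x, y, z normalised to -1 to 1, where 1 is 0.3 m, then the turn about the world's z normalised to -1 to 1, where 1 is 60 degrees. In form: [[[claw, x, y, z, spin], ...]]. A call has 1 to 12 rows; each row shifts and turns the commanded pose from where the row before left it; what a row does not reach is not made up. A row lasts 1/12 s, in which the tool goes at most 41.7 mm and 7.16 degrees, less where a joint would pass 70% of its speed; a pose out of reach is approached as far as the arm can. A call with a number of a shift or a turn outside -1 to 1 is refused whole. A call with a gripper value outside its range is refused whole. The fingers move at their own pace and stop on an object; "grip_force" is the grip in N (left out, the last holds). Time passes only in rows, so rows that do not move let the fingers close. It gives the time, the measured TCP pose, the force, the opening and the grip force at its end, in the units of the state.
- robot.state(): the state, without advancing time (a new reading comes with each control period).
- robot.camera(name): name is "scene" or "top" or "wrist"; returns the picture (384x512x3 uint8, red, green, blue); there is no depth.
- robot.camera_model(name): a dict with "fx", "fy", "cx", "cy" (pixels), "origin" and "orientation" of the camera in the world. Camera axes: x right, y down, z forward; pixel columns grow to the right and rows downward; lengths in m; the calibration is good to about 2 mm. A picture is of the moment at which its call begins: read the wrist's pose just before it. camera_model takes no time and is no camera call; for the wrist camera it gives the pose at the moment of the call.
- robot.close_job(): hands the job in; it is judged then, once.
The state is a dict: "time": time; "q": joint angles; "joint_velocities": joint speeds; "effort": joint torques, N m; "tool_pos": TCP position; "tool_rot": TCP orientation; "ft_force": force on the tool from outside, world axes, zero at the start; "ft_torque": the same for the moment, N m; "finger_gap": finger opening in m; "grasp_force": force on a finger pad.
Only numpy, scipy, OpenCV 4.12 (cv2) and the standard library are available. Lean on these libraries where they do the work, as an engineer would, in place of code of your own. Each camera call takes 0.05 s, during which the arm holds its last target. There are 200 camera calls.

## Task

The three test tiles on the wooden job board show the colours this kit needs, and one of the three glaze bottles in the rack is not among them. Draw the rack's stop rail open by its red knob, push the bottle of the missing colour from the stock tray into that lane from the front until it is flush, so that it drives the wrong bottle out at the back, then stand the wrong bottle upright in the stock tray and slide the stop rail fully shut again. Do not knock any bottle over and leave the bottles you do not need where they stand.

Things in the scene. Friction and masses are not known exactly. Their poses are not given: they have to be found in the camera images.
- rack: Bench rack, fixed: three lanes side by side, open at both ends, no floor: bottles stand and slide on the bench. Origin on the bench under the middle of the middle lane; x points along the lanes from front to back, y across, z up. Lane centres at y = -52, 0, +52 mm; 46 mm wide between 6 mm clear dividers; from x = -22 to +16 mm. Wooden cheeks at y = +-75 to 83 mm, 3 mm high feet to +-105 mm.
- rack_front (a point): Front (loading) edge of the rack's middle lane, on the bench (rack x = -22 mm), axes as the rack. A bottle is flush when its front side is level with this edge, its centre then at rack x = about 0. Push a bottle low, 10 to 25 mm above the bench, or it may tip.
- rack_lintel (a point): Middle of the top face of the aluminium lintel over the lanes: rack x = -6 to +18 mm, z = 86 to 93 mm, the stop rail's guides on it to z = 98 mm. Because of it a bottle in a lane cannot be lifted out.
- rack_back (a point): Point on the bench behind the middle lane, at rack x = +42 mm. A bottle pushed in at the front drives the one ahead of it out by about 42 mm (one diameter): when the newcomer is flush, the other stands here, just outside its lane, behind the open stop pins.
- stop_rail (a joint): Stop rail at the back of the rack: 8 mm steel bar at rack x = 26.5 mm, z = 86 to 94 mm, with three 6 mm pins hanging to 36 mm above the bench. 0 = shut: a pin stands behind the middle of each lane. 0.026 m = open: drawn 26 mm along the rack's -y, the pins stand behind dividers and cheek, clear of the lanes. About 1.5 N of friction; stays where it is left.
- rail_knob (a point): Middle of the red knob of the stop rail, 104 mm above the bench: a round upright knob of 16 mm diameter, from z = 96 to 110 mm, on the rail's -y end (rack x = 26.5 mm, y = -122 mm when shut, -148 mm when open), free all round (the lamp's post stands about 80 mm beyond it). Axes as the rack.
- stock_tray: Flat wooden stock tray, fixed, 100 x 290 x 14 mm (x, y, z), walls and floor 4 mm thick. Origin at the centre of its underside; x points across it to the drawer box (fixed, 240 x 280 mm, 215 mm high), whose face is 20 to 60 mm beyond the tray and whose nearest corner juts towards the way from tray to rack, 0.61 m ahead and 0.10 m right of the robot's base; y along it. Four spare bottles stand in it, about 75 mm apart.
- job_board: Wooden job board, fixed, 100 x 132 x 8 mm, with a dark strip on one edge, on top of the drawer box. Origin at the centre of its underside. The three test tiles lying on it (tile centres within 60 mm of its centre) show the three colours of the kit. The two other tiles lie on blank tiles beside it, more than 100 mm from its centre, and count for nothing, nor do loose tiles elsewhere.
- bottle_1: Dark blue glaze bottle, white cap, 43 mm across, 68 mm tall, round body up to 56 mm. Starts in a lane of the rack. About 0.1 kg. Origin at the centre of its underside, z up its axis; round body, yaw does not matter.
- bottle_2: Grey-green glaze bottle, dark green cap, 43 mm across, 66 mm tall, round body up to 55 mm. Starts in a lane of the rack. About 0.1 kg. Origin at the centre of its underside, z up its axis; round body, yaw does not matter.
- bottle_7: Light blue glaze bottle, blue cap, 42 mm across, 67 mm tall, round body up to 56 mm. Starts in a lane of the rack. About 0.1 kg. Origin at the centre of its underside, z up its axis; round body, yaw does not matter.
- bottle_4: Rust-brown glaze bottle, black cap, 42 mm across, 67 mm tall, round body up to 56 mm. Starts in the stock tray. About 0.1 kg. Origin at the centre of its underside, z up its axis; round body, yaw does not matter.
- bottle_5: White glaze bottle, white cap, 39 mm across, 82 mm tall, round body up to 66 mm. Starts in the stock tray. About 0.1 kg. Origin at the centre of its underside, z up its axis; round body, yaw does not matter.
- bottle_3: Amber glaze bottle, 48 mm across, 74 mm tall. Stands in the stock tray and stays there: no colour of this kit. Origin at the centre of its underside, z up its axis; round body, yaw does not matter.
- bottle_6: Purple glaze bottle, 49 mm across, 78 mm tall. Stands in the stock tray and stays there: no colour of this kit. Origin at the centre of its underside, z up its axis; round body, yaw does not matter.
- tile_a: Glaze test tile, grey-green, 75 x 36 x 8 mm, fixed: the colour of the grey-green bottle (bottle_2). Origin at the centre of its underside.
- tile_b: Glaze test tile, dark blue, 75 x 36 x 8 mm, fixed: the colour of the dark blue bottle (bottle_1). Origin at the centre of its underside.
- tile_c: Glaze test tile, rust-brown, 75 x 36 x 8 mm, fixed: the colour of the rust-brown bottle (bottle_4). Origin at the centre of its underside.
- tile_d: Glaze test tile, light blue, 75 x 36 x 8 mm, fixed: the colour of the light blue bottle (bottle_7). Origin at the centre of its underside.
- tile_e: Glaze test tile, white, 75 x 36 x 8 mm, fixed: the colour of the white bottle (bottle_5). Origin at the centre of its underside.
Things that resemble listed ones, but are neither listed nor needed, are in the scene too. Leave any yellow look-alike of the bottle_7 alone. Leave any yellow look-alike of the bottle_1 alone.

How it is judged:
On the way, in this order (a step that is already met when the one before it is completed fails the run):
1. the stop rail is drawn open (at least 20 mm) (value of joint stop_rail above 0.02 m), for 0.1 s.
2. the bottle of the missing colour stands flush in the rack and the wrong bottle stands upright behind the rack, out at the back (((horizontal distance between tile_b and job_board above 0.07 m and horizontal distance between tile_c and job_board below 0.07 m and (x of bottle_4 in the frame of rack between -0.01 and 0.008 m and y of bottle_4 in the frame of rack between -0.065 and 0.065 m and z of bottle_4 in the frame of rack below 0.008 m and angle between bottle_4's own z axis and vertical below 0.12 rad) and (x of bottle_1 in the frame of rack between 0.028 and 0.08 m and y of bottle_1 in the frame of rack between -0.085 and 0.085 m and z of bottle_1 in the frame of rack below 0.008 m and angle between bottle_1's own z axis and vertical below 0.12 rad)) or (horizontal distance between tile_b and job_board above 0.07 m and horizontal distance between tile_e and job_board below 0.07 m and (x of bottle_5 in the frame of rack between -0.01 and 0.008 m and y of bottle_5 in the frame of rack between -0.065 and 0.065 m and z of bottle_5 in the frame of rack below 0.008 m and angle between bottle_5's own z axis and vertical below 0.12 rad) and (x of bottle_1 in the frame of rack between 0.028 and 0.08 m and y of bottle_1 in the frame of rack between -0.085 and 0.085 m and z of bottle_1 in the frame of rack below 0.008 m and angle between bottle_1's own z axis and vertical below 0.12 rad)) or (horizontal distance between tile_a and job_board above 0.07 m and horizontal distance between tile_c and job_board below 0.07 m and (x of bottle_4 in the frame of rack between -0.01 and 0.008 m and y of bottle_4 in the frame of rack between -0.065 and 0.065 m and z of bottle_4 in the frame of rack below 0.008 m and angle between bottle_4's own z axis and vertical below 0.12 rad) and (x of bottle_2 in the frame of rack between 0.028 and 0.08 m and y of bottle_2 in the frame of rack between -0.085 and 0.085 m and z of bottle_2 in the frame of rack below 0.008 m and angle between bottle_2's own z axis and vertical below 0.12 rad)) or (horizontal distance between tile_a and job_board above 0.07 m and horizontal distance between tile_e and job_board below 0.07 m and (x of bottle_5 in the frame of rack between -0.01 and 0.008 m and y of bottle_5 in the frame of rack between -0.065 and 0.065 m and z of bottle_5 in the frame of rack below 0.008 m and angle between bottle_5's own z axis and vertical below 0.12 rad) and (x of bottle_2 in the frame of rack between 0.028 and 0.08 m and y of bottle_2 in the frame of rack between -0.085 and 0.085 m and z of bottle_2 in the frame of rack below 0.008 m and angle between bottle_2's own z axis and vertical below 0.12 rad)) or (horizontal distance between tile_d and job_board above 0.07 m and horizontal distance between tile_c and job_board below 0.07 m and (x of bottle_4 in the frame of rack between -0.01 and 0.008 m and y of bottle_4 in the frame of rack between -0.065 and 0.065 m and z of bottle_4 in the frame of rack below 0.008 m and angle between bottle_4's own z axis and vertical below 0.12 rad) and (x of bottle_7 in the frame of rack between 0.028 and 0.08 m and y of bottle_7 in the frame of rack between -0.085 and 0.085 m and z of bottle_7 in the frame of rack below 0.008 m and angle between bottle_7's own z axis and vertical below 0.12 rad)) or (horizontal distance between tile_d and job_board above 0.07 m and horizontal distance between tile_e and job_board below 0.07 m and (x of bottle_5 in the frame of rack between -0.01 and 0.008 m and y of bottle_5 in the frame of rack between -0.065 and 0.065 m and z of bottle_5 in the frame of rack below 0.008 m and angle between bottle_5's own z axis and vertical below 0.12 rad) and (x of bottle_7 in the frame of rack between 0.028 and 0.08 m and y of bottle_7 in the frame of rack between -0.085 and 0.085 m and z of bottle_7 in the frame of rack below 0.008 m and angle between bottle_7's own z axis and vertical below 0.12 rad)))), for 0.1 s.
3. the wrong bottle stands in the stock tray (((horizontal distance between tile_b and job_board above 0.07 m and (x of bottle_1 in the frame of stock_tray between -0.045 and 0.045 m and y of bottle_1 in the frame of stock_tray between -0.138 and 0.138 m and z of bottle_1 in the frame of stock_tray below 0.014 m and angle between bottle_1's own z axis and vertical below 0.12 rad)) or (horizontal distance between tile_a and job_board above 0.07 m and (x of bottle_2 in the frame of stock_tray between -0.045 and 0.045 m and y of bottle_2 in the frame of stock_tray between -0.138 and 0.138 m and z of bottle_2 in the frame of stock_tray below 0.014 m and angle between bottle_2's own z axis and vertical below 0.12 rad)) or (horizontal distance between tile_d and job_board above 0.07 m and (x of bottle_7 in the frame of stock_tray between -0.045 and 0.045 m and y of bottle_7 in the frame of stock_tray between -0.138 and 0.138 m and z of bottle_7 in the frame of stock_tray below 0.014 m and angle between bottle_7's own z axis and vertical below 0.12 rad)))), for 0.1 s.
At the end, for the whole second after the job is handed in: The three bottles whose tiles lie on the job board stand upright and at rest in the rack's lanes, each flush with the front (not more than 10 mm out of it) and ahead of the stop pins; the other two of the five tile colours stand upright in the stock tray; the stop rail is shut to within 4 mm (((horizontal distance between tile_b and job_board below 0.07 m and (x of bottle_1 in the frame of rack between -0.01 and 0.008 m and y of bottle_1 in the frame of rack between -0.065 and 0.065 m and z of bottle_1 in the frame of rack below 0.008 m and angle between bottle_1's own z axis and vertical below 0.12 rad)) or (horizontal distance between tile_b and job_board above 0.07 m and (x of bottle_1 in the frame of stock_tray between -0.045 and 0.045 m and y of bottle_1 in the frame of stock_tray between -0.138 and 0.138 m and z of bottle_1 in the frame of stock_tray below 0.014 m and angle between bottle_1's own z axis and vertical below 0.12 rad))) and ((horizontal distance between tile_a and job_board below 0.07 m and (x of bottle_2 in the frame of rack between -0.01 and 0.008 m and y of bottle_2 in the frame of rack between -0.065 and 0.065 m and z of bottle_2 in the frame of rack below 0.008 m and angle between bottle_2's own z axis and vertical below 0.12 rad)) or (horizontal distance between tile_a and job_board above 0.07 m and (x of bottle_2 in the frame of stock_tray between -0.045 and 0.045 m and y of bottle_2 in the frame of stock_tray between -0.138 and 0.138 m and z of bottle_2 in the frame of stock_tray below 0.014 m and angle between bottle_2's own z axis and vertical below 0.12 rad))) and ((horizontal distance between tile_d and job_board below 0.07 m and (x of bottle_7 in the frame of rack between -0.01 and 0.008 m and y of bottle_7 in the frame of rack between -0.065 and 0.065 m and z of bottle_7 in the frame of rack below 0.008 m and angle between bottle_7's own z axis and vertical below 0.12 rad)) or (horizontal distance between tile_d and job_board above 0.07 m and (x of bottle_7 in the frame of stock_tray between -0.045 and 0.045 m and y of bottle_7 in the frame of stock_tray between -0.138 and 0.138 m and z of bottle_7 in the frame of stock_tray below 0.014 m and angle between bottle_7's own z axis and vertical below 0.12 rad))) and ((horizontal distance between tile_c and job_board below 0.07 m and (x of bottle_4 in the frame of rack between -0.01 and 0.008 m and y of bottle_4 in the frame of rack between -0.065 and 0.065 m and z of bottle_4 in the frame of rack below 0.008 m and angle between bottle_4's own z axis and vertical below 0.12 rad)) or (horizontal distance between tile_c and job_board above 0.07 m and (x of bottle_4 in the frame of stock_tray between -0.045 and 0.045 m and y of bottle_4 in the frame of stock_tray between -0.138 and 0.138 m and z of bottle_4 in the frame of stock_tray below 0.014 m and angle between bottle_4's own z axis and vertical below 0.12 rad))) and ((horizontal distance between tile_e and job_board below 0.07 m and (x of bottle_5 in the frame of rack between -0.01 and 0.008 m and y of bottle_5 in the frame of rack between -0.065 and 0.065 m and z of bottle_5 in the frame of rack below 0.008 m and angle between bottle_5's own z axis and vertical below 0.12 rad)) or (horizontal distance between tile_e and job_board above 0.07 m and (x of bottle_5 in the frame of stock_tray between -0.045 and 0.045 m and y of bottle_5 in the frame of stock_tray between -0.138 and 0.138 m and z of bottle_5 in the frame of stock_tray below 0.014 m and angle between bottle_5's own z axis and vertical below 0.12 rad))) and linear speed of each of bottle_1, bottle_2, bottle_7, bottle_4, bottle_5 below 0.02 m/s and value of joint stop_rail below 0.004 m); the robot touches nothing.
It fails at once if a bottle is knocked over (angle between any of bottle_1, bottle_2, bottle_7, bottle_4, bottle_5, bottle_3, bottle_6's own z axis and vertical above 0.6 rad).
It fails at once if a stock bottle that is not needed is shoved more than 30 mm (distance of any of bottle_3, bottle_6 from where it was at the start of the episode above 0.03 m or (horizontal distance between tile_c and job_board above 0.07 m and distance of bottle_4 from where it was at the start of the episode above 0.03 m) or (horizontal distance between tile_e and job_board above 0.07 m and distance of bottle_5 from where it was at the start of the episode above 0.03 m)).
It also fails if it takes over 72 s, if anything falls off the work surface, if the arm or the gripper's body presses on something with over 40 N, if the wrist force passes 120 N, or if a joint passes its speed limit or range.

## Working session

There is one attempt and no reset: what is moved stays moved. The work goes in short steps, Python scripts to look and compute and a tool call to move; the robot and the scene stay as the last step left them, time stands still between calls to the robot, and variables do not carry over. Pictures are saved under pics/ and viewed, at most 10 in all, crops included, and the job is handed in when it is done.

Besides the shell and the picture viewer there is one more tool, called after ">>>" by a JSON object that holds its "api" and its "payload". carry_out: Moves the arm, as the interface text tells. Its arguments: {"type":"object","properties":{"targets":{"type":"array","items":{"type":"array","items":{"type":"array","items":{"type":"number","minimum":-1,"maximum":1}}}},"grip_force":{"type":"number"}},"required":["targets"]}

```bash
mkdir -p pics; cat > h.py <<'E'
import numpy as np, cv2
from rig import robot
from scipy.spatial.transform import Rotation as R
def save(n,f,scale=1.5,crop=None):
    im=robot.camera(n); b=im[:,:,::-1]
    cv2.imwrite(f'raw_{f}.png',b)
    if crop: b=b[crop[1]:crop[3],crop[0]:crop[2]]
    cv2.imwrite(f'pics/{f}.png',cv2.resize(b,None,fx=scale,fy=scale,interpolation=cv2.INTER_CUBIC)); return im
def rot(m):
    q=m['orientation']; return R.from_quat([q[1],q[2],q[3],q[0]]).as_matrix()
def ray(n,px,z,m=None):
    m=m or robot.camera_model(n); d=rot(m)@np.array([(px[0]-m['cx'])/m['fx'],(px[1]-m['cy'])/m['fy'],1])
    o=np.array(m['origin']); return o+d*(z-o[2])/d[2]
def proj(n,p,m=None):
    m=m or robot.camera_model(n); c=rot(m).T@(np.array(p)-np.array(m['origin'])); return np.array([m['fx']*c[0]/c[2]+m['cx'],m['fy']*c[1]/c[2]+m['cy']])
E
python3 - <<'E'
from h import *
for n in('scene','top'):
    save(n,n+'0'); print(n,robot.camera_model(n))
print(robot.state())
E
```

```text
scene {'fx': 476.24499000037895, 'fy': 476.24499000037895, 'cx': 256.8446043214803, 'cy': 185.3763154105626, 'origin': array([-0.1877769 ,  0.96073126,  1.01556444]), 'orientation': array([ 0.1321361 , -0.25508983,  0.83342148, -0.47209942])}
top {'fx': 485.54561351835986, 'fy': 485.54561351835986, 'cx': 253.51248348576425, 'cy': 186.95812166625305, 'origin': array([ 0.27711069, -0.2557819 ,  1.96989933]), 'orientation': array([-0.06112659,  0.71393985, -0.69409456,  0.06918222])}
{'time': 0.1, 'q': array([-1.37430277e+00,  3.79367737e-01,  1.73474082e+00, -3.63196694e-05,
        1.02845103e+00, -3.33499449e-02]), 'joint_velocities': array([-0.00160013, -0.00161619, -0.00141304, -0.00174345,  0.00119874,
        0.00053524]), 'effort': array([ 7.59976629e-04, -7.65039897e+01, -4.35295308e+01,  6.52506715e-02,
        3.98341846e-02, -1.23555847e-05]), 'tool_pos': array([ 0.15936203, -0.68126059,  0.22133657]), 'tool_rot': array([-4.80591048e-04,  9.93402568e-01,  1.14678259e-01, -5.48911124e-05]), 'ft_force': array([-0.51147166,  0.17606822, -0.26096521]), 'ft_torque': array([0.00671761, 0.04400359, 0.00116349]), 'grasp_force': 0.0, 'finger_gap': 0.09113039963783998}
```

View pics/top0.png

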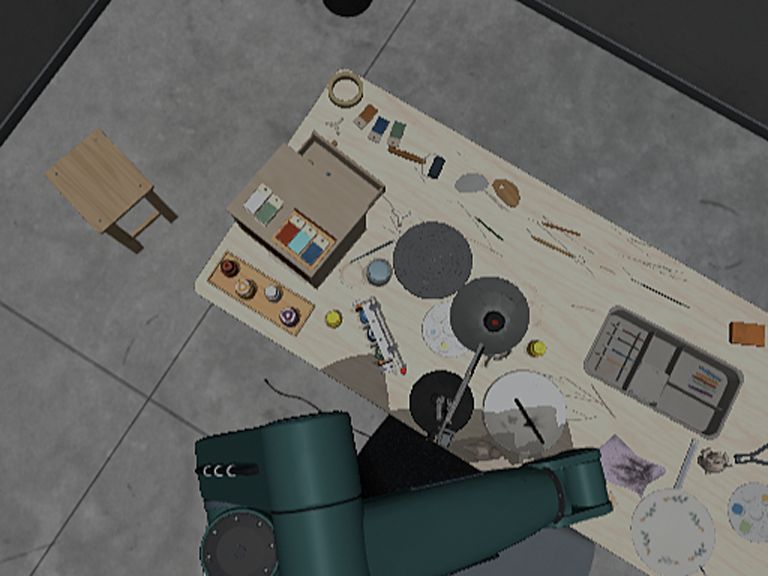

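View pics/scene0.png

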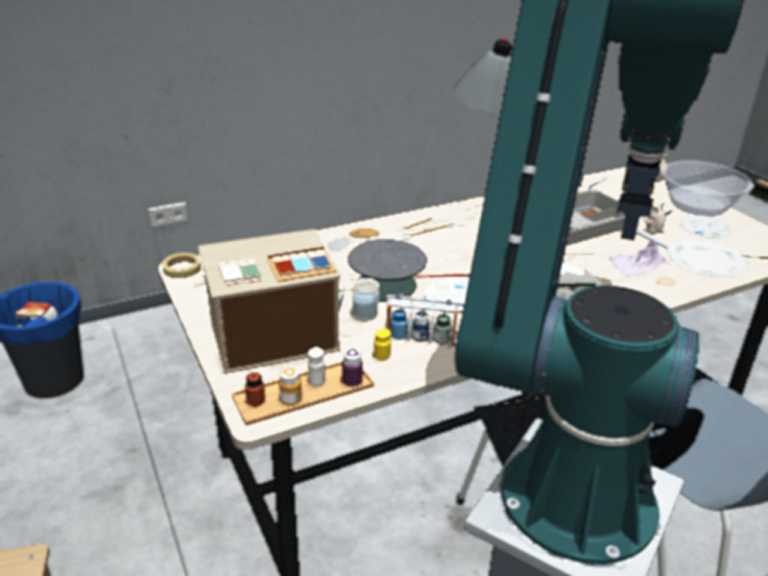

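The board holds rust-brown, light blue and dark blue, so the wrong bottle is grey-green (2) and the missing one is rust-brown (4). The top view, at 1.5x, shows the tray at about (262,292), the rack at (378,335) and the red knob at (403,370).

```bash
python3 - <<'E'
from h import *
b=cv2.imread('raw_top0.png'); c=b[150:265,125:300]
cv2.imwrite('pics/top_crop.png',cv2.resize(c,None,fx=4.5,fy=4.5,interpolation=cv2.INTER_CUBIC))
P=lambda x,y,z:ray('top',(x/1.5,y/1.5),z).round(3)
print('brown',P(229,267,.071),'white',P(272,292,.085),'amber',P(244,287,.078),'purple',P(289,316,.08))
print('knob',P(403,370,.104),'rail other',P(364,300,.094))
print('tray',[P(*p,.014) for p in((222,249),(313,307),(299,336),(207,278))])
E
```

```text
brown [0.656 0.13  0.071] white [0.59  0.01  0.085] amber [0.602 0.085 0.078] purple [ 0.529 -0.037  0.08 ]
knob [ 0.395 -0.337  0.104] rail other [ 0.574 -0.231  0.094]
tray [array([0.717, 0.164, 0.014]), array([ 0.564, -0.093,  0.014]), array([ 0.484, -0.059,  0.014]), array([0.635, 0.199, 0.014])]
```

View pics/top_crop.png

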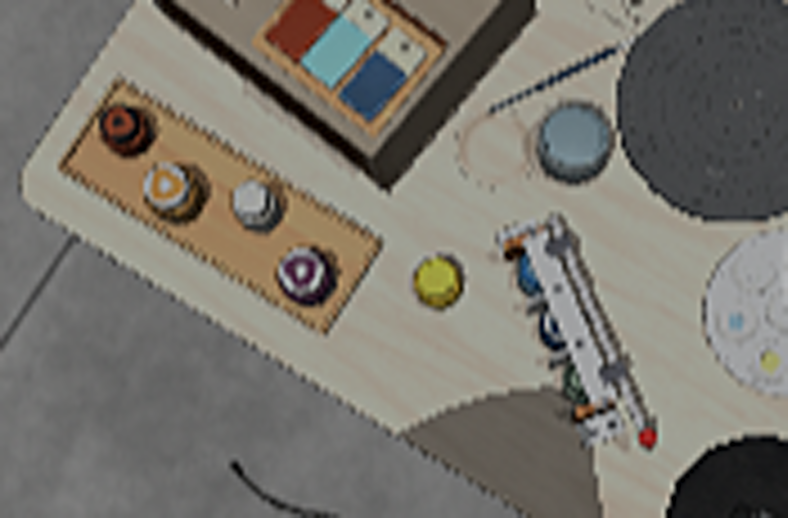

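```bash
python3 - <<'E'
from h import *
def tri(a,b):
    o=[];d=[]
    for n,p in(('top',a),('scene',b)):
        m=robot.camera_model(n); o.append(np.array(m['origin'])); v=ray(n,p,0)-o[-1]; d.append(v/np.linalg.norm(v))
    s=np.linalg.lstsq(np.array([d[0],-d[1]]).T,o[1]-o[0],rcond=None)[0]
    return (o[0]+s[0]*d[0]).round(3),(o[1]+s[1]*d[1]).round(3)
print('shade tip',tri((493/1.5,321/1.5),(502/1.5,45/1.5)))
for z in(0,.1,.3,.5): print('post foot',z,ray('top',(440/1.5,437/1.5),z).round(3),'elbow',ray('top',(480/1.5,345/1.5),z).round(3))
C=lambda x,y,z:ray('top',(125+x/4.5,150+y/4.5),z)
a,b=C(567,236,.094),C(638,420,.094); print(a,b,np.degrees(np.arctan2(*(a-b)[[1,0]])))
print('knob',C(648,437,.104)); print('lintel',C(558,330,.093),'yellow',C(437,280,.065))
for p in((125,118,.071),(165,182,.078),(250,198,.085),(303,272,.08)):print(C(*p).round(3))
print('tray',[C(x,y,.014).round(3) for x,y in((118,80),(383,242),(326,333),(60,168))])
print('green cap',C(575,382,.066))
E
```

```text
shade tip (array([ 0.454, -0.475,  0.656]), array([ 0.453, -0.475,  0.656]))
post foot 0 [ 0.228 -0.443 -0.   ] elbow [ 0.475 -0.549  0.   ]
post foot 0.1 [ 0.231 -0.433  0.1  ] elbow [ 0.465 -0.534  0.1  ]
post foot 0.3 [ 0.236 -0.414  0.3  ] elbow [ 0.445 -0.504  0.3  ]
post foot 0.5 [ 0.241 -0.395  0.5  ] elbow [ 0.425 -0.474  0.5  ]
[ 0.5657581  -0.26433571  0.094     ] [ 0.40845    -0.32946555  0.094     ] 22.490888407697806
knob [ 0.39360999 -0.33788363  0.104     ]
lintel [ 0.48380446 -0.25886838  0.093     ] yellow [ 0.52787384 -0.15150934  0.065     ]
[0.664 0.13  0.071]
[0.606 0.089 0.078]
[0.593 0.013 0.085]
[ 0.53  -0.036  0.08 ]
tray [array([0.71 , 0.15 , 0.014]), array([ 0.568, -0.099,  0.014]), array([ 0.484, -0.051,  0.014]), array([0.627, 0.197, 0.014])]
green cap [ 0.44180853 -0.27500235  0.066     ]
```

>>> {"api": "carry_out", "payload": {"targets": [[[-1, 0, 0, 0.13, 0], [-1, 0, 0, 0.13, 0]]]}}

```text
time: 0.27
tool_pos: [0.1591, -0.6801, 0.2981]
tool_rot: [-0.003, 0.993, 0.115, -0.0]
ft_force: [-0.8, -0.9, 1.2]
finger_gap: 0.091
grasp_force: 0.0
```

```bash
python3 - <<'E'
from h import *
b=cv2.imread('raw_scene0.png'); t=cv2.imread('raw_top0.png')
c=cv2.resize(b[10:270,200:400],None,fx=2,fy=2,interpolation=cv2.INTER_CUBIC)
d=cv2.resize(t[180:310,240:400],None,fx=2.5,fy=4,interpolation=cv2.INTER_CUBIC)
cv2.imwrite('pics/lamp.png',np.hstack([c,d]))
E
```

```text
(no output)
```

View pics/lamp.png

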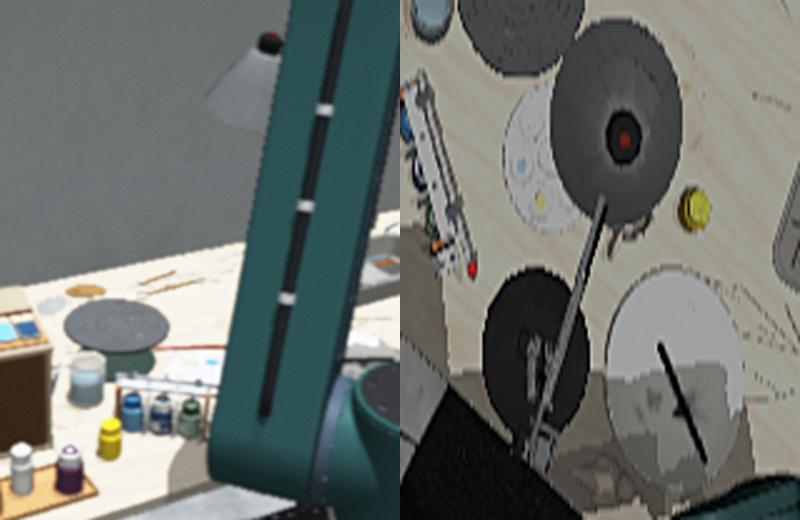

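The lamp shade's tip is at about (0.454,-0.475,0.656), between the arm and the rack. The post's height comes next.

```bash
python3 - <<'E'
from h import *
print('disc',ray('top',(294,267.5),0.01))
p=ray('top',(294,267.5),0.01)
for x,y in((p[0],p[1]),(.32,-.369)):
  for z in(0,.2,.4,.5,.6,.7,.8): print(x.round(3) if hasattr(x,'round') else x,z,proj('top',(x,y,z)).round(1),proj('scene',(x,y,z)).round(1))
E
```

```text
disc [ 0.32142144 -0.44343229  0.01      ]
0.321 0 [293.8 267.6] [344.5 217.4]
0.321 0.2 [299.1 266.4] [351.1 170.6]
0.321 0.4 [305.7 265. ] [358.6 117.6]
0.321 0.5 [309.7 264.2] [362.8  88.4]
0.321 0.6 [314.3 263.2] [367.2  57.1]
0.321 0.7 [319.5 262.1] [372.   23.5]
0.321 0.8 [325.7 260.8] [377.1 -12.7]
0.32 0 [275.2 267.4] [336.2 227.3]
0.32 0.2 [278.4 266.3] [342.5 179.6]
0.32 0.4 [282.4 264.8] [349.7 125.3]
0.32 0.5 [284.9 264. ] [353.7  95.3]
0.32 0.6 [287.6 263. ] [358.  63.]
0.32 0.7 [290.8 261.9] [362.6  28.3]
0.32 0.8 [294.6 260.5] [367.6  -9.2]
```

>>> {"api": "carry_out", "payload": {"targets": [[[-1, 0, 0, 0.13, 0], [-1, 0, 0, 0.13, 0], [-1, 0, 0, 0.13, 0], [-1, 0, 0, 0.13, 0], [-1, 0, 0, 0.13, 0], [-1, 0, 0, 0.13, 0], [-1, 0, 0, 0.13, 0], [-1, 0, 0, 0.13, 0], [-1, 0, 0, 0.13, 0], [-1, 0, 0, 0.13, 0], [-1, 0, 0, 0.13, 0], [-1, 0, 0, 0.13, 0]]]}}

```text
time: 1.27
tool_pos: [0.1594, -0.6811, 0.7696]
tool_rot: [-0.0, 0.993, 0.115, -0.0]
ft_force: [0.3, -0.4, 1.1]
finger_gap: 0.091
grasp_force: 0.0
```

>>> {"api": "carry_out", "payload": {"targets": [[[-1, 0.12, 0.06, 0, 0.1], [-1, 0.12, 0.06, 0, 0.055], [-1, 0.12, 0.06, 0, 0], [-1, 0.11, 0.07, 0, 0], [-1, 0.11, 0.07, 0, 0], [-1, 0.1, 0.09, 0, 0], [-1, 0.1, 0.09, 0, 0], [-1, 0.09, 0.1, 0, 0], [-1, 0.09, 0.1, 0, 0], [-1, 0.09, 0.1, 0, 0], [-1, 0.08, 0.11, 0, 0], [-1, 0.07, 0.11, 0, 0]]]}}

```text
time: 2.27
tool_pos: [0.5207, -0.3739, 0.7672]
tool_rot: [-0.0, 0.981, 0.195, -0.0]
ft_force: [1.4, 0.4, -0.8]
finger_gap: 0.0916
grasp_force: 0.0
```

>>> {"api": "carry_out", "payload": {"targets": [[[-1, 0, 0.13, 0, 0], [-1, 0, 0.13, 0, 0], [-1, 0, 0.13, 0, 0], [-1, 0, 0.13, 0, 0], [-1, 0, 0.13, 0, 0], [-1, 0, 0.13, -0.03, 0], [-1, 0, 0, -0.13, 0], [-1, 0, 0, -0.13, 0], [-1, 0, 0, -0.13, 0], [-1, 0, 0, -0.13, 0], [-1, 0, 0, -0.13, 0], [-1, 0, 0, -0.13, 0]]]}}

```text
time: 3.27
tool_pos: [0.519, -0.1414, 0.5229]
tool_rot: [-0.0, 0.981, 0.195, -0.0]
ft_force: [1.1, 0.2, -0.6]
finger_gap: 0.0911
grasp_force: 0.0
```

```bash
python3 - <<'E'
from h import *
s=robot.state(); print(s['q'],s['tool_pos'],s['tool_rot'],s['ft_force'])
m=robot.camera_model('wrist'); print(m)
np.save('wm1.npy',m,allow_pickle=True)
save('wrist','w1')
E
```

```text
[-3.09272087e-01 -1.13526494e-01  1.75127551e+00 -1.17314326e-05
  1.50394329e+00  8.69228100e-01] [ 0.51895122 -0.14136062  0.52288261] [-1.90047833e-05  9.80824488e-01  1.94893103e-01 -4.64320241e-05] [ 1.07780481  0.1985452  -0.56407373]
{'fx': 273.5963085034811, 'fy': 273.5963085034811, 'cx': 253.87533151865082, 'cy': 193.42055428274682, 'origin': array([ 0.59140355, -0.11143169,  0.68519829]), 'orientation': array([ 0.11544823,  0.82366585, -0.5497667 , -0.07747804])}
```

View pics/w1.png

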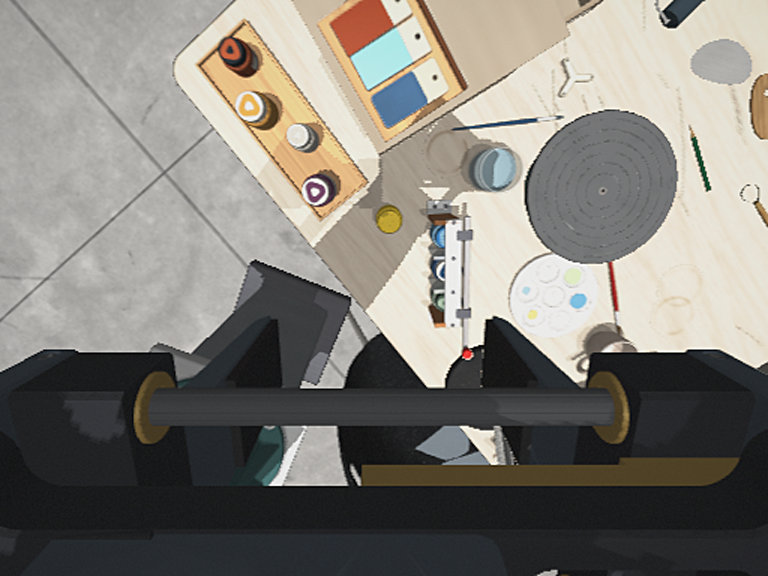

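The wrist view (1.5x) shows the rail running vertically from (465,205) to the knob at (467,354). The brown cap is at (232,51), the green cap at (440,298) and the tray at about (283,118).

```bash
cat >> h.py <<'E'
def red_knob(im):
    h=cv2.cvtColor(im,cv2.COLOR_RGB2HSV); m=((h[...,0]<6)|(h[...,0]>174))&(h[...,1]>190)&(h[...,2]>120)
    n,l,s,c=cv2.connectedComponentsWithStats(m.astype('uint8')); i=[(int(s[k,4]),c[k].round(1).tolist()) for k in range(1,n)]
    return sorted(i)[::-1][:4]
E
python3 - <<'E'
from h import *
m=np.load('wm1.npy',allow_pickle=True).item()
im=cv2.imread('raw_w1.png')[:,:,::-1].copy()
P=lambda x,y,z:ray('wrist',(x/1.5,y/1.5),z,m)[:2].round(4)
print(red_knob(im)); k=red_knob(im)[0][1]; print('knob',ray('wrist',k,.104,m), 'top:',[ (a,ray('top',a[1],.104)[:2]) for a in red_knob(cv2.imread('raw_top0.png')[:,:,::-1].copy())[:2]])
a,b=P(464.5,206,.094),P(466.5,340,.094); print('rail',a,b,np.degrees(np.arctan2(*(a-b)[::-1])))
for z in (.093,):
  c=[P(x,y,z) for x,y in((447,218),(461,218),(461,328),(447,328))]; print('lintel?',c)
print('caps brown',P(232,50,.068),'amber',P(252,106,.074),'white',P(299,133,.082),'purple',P(318,190,.078),'yellow',P(389,217,.065))
print('green',P(440,298,.066))
print('tray',[P(*p,.014) for p in((247,19),(368,182),(320,220),(197,67))])
print('box edge',[P(*p,.215) for p in((300,0),(380,153),(465,85),(612,8))])
E
python3 -c "
import cv2;b=cv2.imread('raw_w1.png');a=cv2.resize(b[120:250,270:330],None,fx=4.5,fy=4.5,interpolation=2);c=cv2.resize(b[5:150,120:250],None,fx=4,fy=4,interpolation=2)
cv2.imwrite('pics/w1c.png',__import__('numpy').hstack([a[:580],c[:a.shape[0]][:580]]))"
```

```text
[(39, [408.6, 191.9]), (21, [310.9, 235.0]), (1, [406.0, 175.0])]
knob [ 0.57163997 -0.48866964  0.104     ] top: [((7, [268.6, 247.0]), array([ 0.3939898 , -0.33634529]))]
rail [ 0.5947 -0.2379] [ 0.4115 -0.3297] 26.61506930449669
lintel? [array([ 0.5699, -0.2223]), array([ 0.5776, -0.2408]), array([ 0.4259, -0.3135]), array([ 0.4176, -0.2936])]
caps brown [0.6606 0.1337] amber [0.6046 0.086 ] white [0.5964 0.0132] purple [ 0.5343 -0.0368] yellow [ 0.5369 -0.1468]
green [ 0.4513 -0.2703]
tray [array([0.7129, 0.1468]), array([ 0.5702, -0.0978]), array([ 0.4851, -0.0483]), array([0.6254, 0.1963])]
box edge [array([0.7124, 0.0259]), array([ 0.6098, -0.1025]), array([ 0.706 , -0.1585]), array([ 0.825 , -0.2633])]
```

View pics/w1c.png

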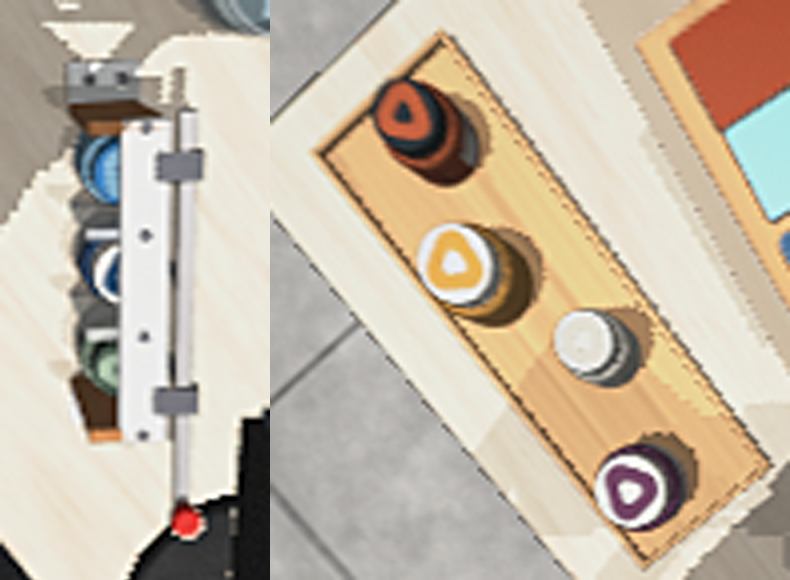

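```bash
python3 - <<'E'
from h import *
m=np.load('wm1.npy',allow_pickle=True).item()
A=lambda x,y,z:ray('wrist',(269.5+x/4.5,119.5+y/4.5),z,m)[:2].round(4)
B=lambda x,y,z:ray('wrist',(119.5+(x-270)/4,4.5+y/4),z,m)[:2].round(4)
k=A(185,521,.110);a=A(187,112,.094);b=A(183.5,495,.094)
print('knob',k,A(185,521,.104),'rail',a,b,np.degrees(np.arctan2(*(a-b)[::-1])),np.linalg.norm(a-b))
L=[A(*p,.093) for p in((121,122),(172,122),(172,440),(121,440))];print('lintel',L,np.mean(L,0))
for p in((L[0],L[3]),(L[1],L[2])): d=p[0]-p[1]; print(np.degrees(np.arctan2(d[1],d[0])),np.linalg.norm(d))
print('brown',B(404,114,.071),'amber',B(455,262,.078),'white',B(585,340,.086),'purple',B(630,490,.082))
T=[B(*p,.014) for p in((443,33),(768,467),(647,567),(317,152))];print('tray',T,np.mean(T,0))
for i,j in((0,1),(3,2)): d=T[i]-T[j]; print(np.degrees(np.arctan2(d[1],d[0])),np.linalg.norm(d))
E
```

```text
knob [ 0.3969 -0.3322] [ 0.3949 -0.3346] rail [ 0.5824 -0.2471] [ 0.4044 -0.3313] 25.315727441279357 0.19691023335520177
lintel [array([ 0.5661, -0.2203]), array([ 0.5754, -0.2427]), array([ 0.4294, -0.3129]), array([ 0.4193, -0.2887])] [ 0.49755 -0.26615]
24.98269725445938 0.16195307962493338
25.67926762489923 0.1620001234567431
brown [0.6596 0.1358] amber [0.6039 0.0893] white [0.594  0.0139] purple [ 0.532  -0.0326]
tray [array([0.7112, 0.1506]), array([ 0.5692, -0.0948]), array([ 0.4864, -0.0489]), array([0.6295, 0.1976])] [0.599075 0.051125]
59.94430380377867 0.28352276804517834
59.863661397845725 0.2850260689831721
```

>>> {"api": "carry_out", "payload": {"targets": [[[-1, -0.01, -0.03, -0.12, 0.047], [-1, -0.01, -0.03, -0.12, 0], [-1, -0.01, -0.03, -0.12, 0], [-1, -0.01, -0.03, -0.12, 0], [-1, -0.01, -0.03, -0.12, 0], [-1, -0.01, -0.03, -0.12, 0], [-0.3, 0, 0, -0.12, 0], [-0.3, 0, 0, -0.12, 0], [-0.3, 0, 0, -0.12, 0], [-0.3, 0, 0, -0.12, 0], [-0.3, 0, 0, -0.05, 0], [-0.3, 0, 0, 0, 0]]]}}

```text
time: 4.32
tool_pos: [0.5001, -0.1951, 0.1471]
tool_rot: [-0.002, 0.976, 0.219, -0.002]
ft_force: [-0.4, -0.1, 0.2]
finger_gap: 0.0594
grasp_force: 0.0
```

>>> {"api": "carry_out", "payload": {"targets": [[[-0.3, -0.06, -0.08, 0, 0], [-0.3, -0.06, -0.08, 0, 0], [-0.3, -0.06, -0.08, 0, 0], [-0.3, -0.06, -0.06, 0, 0], [-0.3, -0.04, -0.06, 0, 0], [-0.3, 0, 0, 0, 0]]]}}

```text
time: 4.82
tool_pos: [0.417, -0.3067, 0.1522]
tool_rot: [0.001, 0.976, 0.218, 0.001]
ft_force: [-0.2, 0.4, -0.1]
finger_gap: 0.0594
grasp_force: 0.0
```

```bash
python3 - <<'E'
from h import *
s=robot.state(); print(s['tool_pos'],s['tool_rot'],s['finger_gap'],s['ft_force'])
m=robot.camera_model('wrist'); im=save('wrist','w2',1.0); k=red_knob(im); print(k, [ray('wrist',a[1],.11,m).round(4) for a in k[:2]])
b=cv2.imread('raw_w2.png'); sc=robot.camera('scene')[:,:,::-1]
cv2.imwrite('pics/w2s.png',np.hstack([cv2.resize(b,(400,300)),cv2.resize(sc[20:260,200:520],(400,300))]))
E
```

```text
[ 0.41704284 -0.306736    0.15223696] [1.07876154e-03 9.75981722e-01 2.17848793e-01 6.46680081e-04] 0.05941408502507526 [-0.17048855  0.44212838 -0.06267218]
[(135, [274.0, 252.9]), (23, [509.2, 187.7]), (3, [510.7, 92.3]), (2, [510.0, 145.5])] [array([ 0.3958, -0.3354,  0.11  ]), array([ 0.5235, -0.4753,  0.11  ])]
```

View pics/w2s.png

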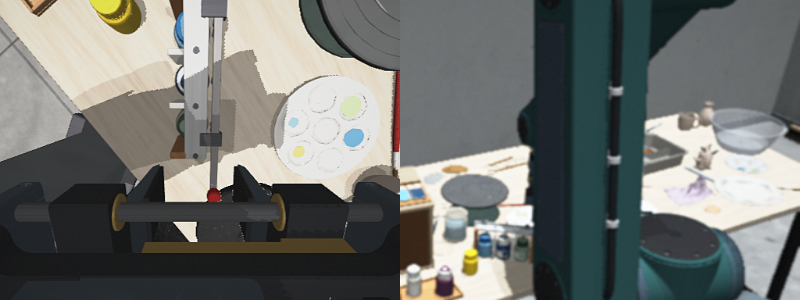

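The left half shows the knob at (213,196) between the fingers, close to where it should be. It works out to (0.396,-0.335).

>>> {"api": "carry_out", "payload": {"targets": [[[-0.3, -0.03, -0.045, 0, 0], [-0.3, -0.026, -0.043, 0, 0], [-0.3, 0, 0, -0.08, 0], [-0.3, 0, 0, -0.08, 0], [-0.3, 0, 0, 0, 0], [-0.3, 0, 0, 0, 0]]], "grip_force": 10}}

```text
time: 5.42
tool_pos: [0.401, -0.3293, 0.1021]
tool_rot: [-0.001, 0.976, 0.219, -0.0]
ft_force: [-0.2, -0.0, 0.4]
finger_gap: 0.0591
grasp_force: 0.0
```

>>> {"api": "carry_out", "payload": {"targets": [[[0.3, 0, 0, 0, 0], [0.5, 0, 0, 0, 0], [1, 0, 0, 0, 0], [1, 0, 0, 0, 0], [1, 0, 0, 0, 0], [1, 0, 0, 0, 0]]]}}

```text
time: 5.92
tool_pos: [0.4008, -0.3301, 0.1023]
tool_rot: [0.0, 0.976, 0.219, 0.0]
ft_force: [0.1, 0.2, -0.6]
finger_gap: 0.0219
grasp_force: 0.0
```

>>> {"api": "carry_out", "payload": {"targets": [[[1, 0, 0, 0, 0], [1, 0, 0, 0, 0], [1, 0, 0, 0, 0], [1, -0.02, -0.0095, 0, 0], [1, -0.02, -0.0095, 0, 0], [1, -0.02, -0.0095, 0, 0], [1, -0.02, -0.0095, 0, 0], [1, 0, 0, 0, 0], [1, 0, 0, 0, 0]]]}}

```text
time: 6.67
tool_pos: [0.3777, -0.3434, 0.1027]
tool_rot: [0.002, 0.976, 0.219, 0.001]
ft_force: [3.3, -9.6, -2.6]
finger_gap: 0.0153
grasp_force: 10.0
```

```bash
python3 - <<'E'
from h import *
s=robot.state(); print(s['tool_pos'],s['finger_gap'],s['ft_force'],s['grasp_force'])
m=robot.camera_model('wrist'); im=save('wrist','w3',1.0); k=red_knob(im); print(k, [ray('wrist',a[1],.11,m).round(4) for a in k[:2]])
E
```

```text
[ 0.37772134 -0.34335317  0.10274918] 0.01529129491869294 [ 3.26037231 -9.58150075 -2.59929474] 9.99976693186909
[(2, [254.5, 257.0]), (2, [247.5, 257.0]), (1, [262.0, 257.0]), (1, [257.0, 257.0])] [array([ 0.3709, -0.347 ,  0.11  ]), array([ 0.369, -0.343,  0.11 ])]
```

>>> {"api": "carry_out", "payload": {"targets": [[[-0.3, 0, 0, 0, 0], [-0.3, 0, 0, 0, 0], [-0.3, 0, 0, 0, 0], [-0.3, 0, 0, 0, 0], [-0.3, 0, 0, 0.06, 0], [-0.3, 0, 0, 0.1, 0], [-0.3, 0.06, 0.08, 0, 0], [-0.3, 0.06, 0.08, 0, 0], [-0.3, 0.06, 0.08, 0, 0], [-0.3, 0, 0, 0, 0]]]}}

```text
time: 7.55
tool_pos: [0.4324, -0.2666, 0.1501]
tool_rot: [-0.0, 0.976, 0.22, 0.0]
ft_force: [0.2, 0.4, 0.1]
finger_gap: 0.0593
grasp_force: 0.0
```

```bash
python3 - <<'E'
from h import *
s=robot.state(); print(s['tool_pos'],s['finger_gap'],s['ft_force'],s['q'])
m=robot.camera_model('wrist'); im=save('wrist','w4',1.0); k=red_knob(im); p=[ray('wrist',a[1],.11,m)[:2] for a in k[:2]]; print(k,p, [np.linalg.norm(a-np.array([.3958,-.3354])) for a in p])
E
```

```text
[ 0.43237777 -0.26662878  0.15008357] 0.05932363688164074 [0.16342752 0.40473507 0.08201536] [-5.98718648e-01  1.84615830e-01  2.15267152e+00  6.94476602e-04
  8.04212687e-01  5.28326089e-01]
[(44, [305.6, 307.8])] [array([ 0.37646552, -0.34334998])] [np.float64(0.020905127671351983)]
```

>>> {"api": "carry_out", "payload": {"targets": [[[-0.3, 0.06, 0.08, 0.06, 0.119], [-0.3, 0.06, 0.08, 0.06, 0.119], [-0.3, 0.06, 0.08, 0.06, 0.119], [-0.3, 0.06, 0.1, 0.06, 0.119], [-0.3, 0.06, 0.1, 0.06, 0.119], [-0.3, 0.06, 0.1, 0.03, 0.119], [-0.3, 0.06, 0.1, 0, 0.119], [-0.3, 0.06, 0.1, 0, 0.119], [-0.3, 0.06, 0.1, 0, 0.119], [-0.3, 0.06, 0.1, 0, 0.119], [-0.3, 0.06, 0.1, 0, 0.119], [-0.3, 0.06, 0.1, 0, 0.119]]]}}

```text
time: 8.6
tool_pos: [0.6471, 0.0734, 0.2487]
tool_rot: [-0.0, 0.564, 0.826, -0.0]
ft_force: [0.4, -0.5, 0.3]
finger_gap: 0.0593
grasp_force: 0.0
```

>>> {"api": "carry_out", "payload": {"targets": [[[-0.3, 0.01, 0.1, 0, 0.119], [-0.3, 0.01, 0.1, 0, 0.119], [-0.3, 0, 0.05, 0, 0.119], [-0.3, 0, 0, 0, 0.119], [-0.3, 0, 0, 0, 0.119], [-0.3, 0, 0, 0, 0.119], [-0.3, 0, 0, 0, 0.119], [-0.3, 0, 0, 0, 0.119], [-0.3, 0, 0, 0, 0.119], [-0.3, 0, 0, 0, 0], [-0.3, 0, 0, 0, 0]]]}}

```text
time: 9.52
tool_pos: [0.6526, 0.1469, 0.2487]
tool_rot: [-0.0, 0.044, 0.999, -0.0]
ft_force: [0.3, -0.7, -0.2]
finger_gap: 0.0594
grasp_force: 0.0
```

```bash
python3 - <<'E'
from h import *
s=robot.state(); print(s['tool_pos'],s['tool_rot'],s['finger_gap'],s['ft_force'],s['q'])
m=robot.camera_model('wrist'); im=save('wrist','w5',1.0); np.save('wm5.npy',m,allow_pickle=True)
t=save('top','t5',1); k=red_knob(t); print(k,[ray('top',a[1],.104)[:2] for a in k[:2]])
cv2.imwrite('pics/w5.png',np.hstack([cv2.resize(im[:,:,::-1],(512,384)),cv2.resize(t[150:300,150:320,::-1],(288,254),interpolation=2)[np.r_[0:254,[253]*130]]]))
E
```

```text
[0.65262309 0.14686439 0.24866339] [-2.46089051e-04  4.39150425e-02  9.99035235e-01 -8.69799825e-05] 0.05940664482937064 [ 0.27139893 -0.70038489 -0.24847772] [ 1.86533867e-01  3.02602061e-01  1.78512897e+00 -6.54709269e-05
  1.05438053e+00 -1.29637177e+00]
[(3, [271.0, 252.0]), (2, [271.5, 254.0])] [array([ 0.3752758 , -0.34590751]), array([ 0.36776075, -0.34796817])]
```

View pics/w5.png

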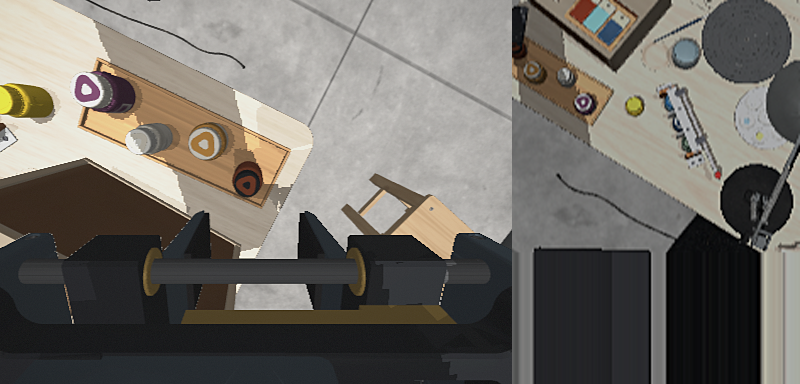

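Here the brown cap's top is at about (249,184), with amber at (205,142). In the top view the knob has moved about 26 mm, so the rail is open.

```bash
python3 - <<'E'
from h import *
m=np.load('wm5.npy',allow_pickle=True).item(); im=cv2.imread('raw_w5.png')
h=cv2.cvtColor(im,cv2.COLOR_BGR2HSV)
c=im[155:205,225:275]; mk=(c.max(2)<60).astype('uint8')
n,l,s,ce=cv2.connectedComponentsWithStats(mk); print([(s[i].tolist(),ce[i].round(1).tolist()) for i in range(1,n) if s[i,4]>20])
# cap emblem
hh=h[155:205,225:275]; rk=((hh[...,0]<14)&(hh[...,1]>120)&(hh[...,2]>70)).astype('uint8'); n,l,s,ce=cv2.connectedComponentsWithStats(rk); print([(s[i].tolist(),ce[i].round(1).tolist()) for i in range(1,n) if s[i,4]>20])
for p in((249,185),(248,184)): print(p,ray('wrist',p,.071,m).round(4))
print('amber',ray('wrist',(205,142),.078,m).round(4),'white',ray('wrist',(143,141),.086,m).round(4))
E
```

```text
[([8, 15, 27, 27, 267], [21.7, 26.3]), ([18, 27, 7, 7, 41], [21.3, 29.8])]
[([7, 11, 31, 22, 143], [23.2, 18.2]), ([11, 21, 20, 19, 245], [21.5, 29.6])]
(249, 185) [0.6607 0.1404 0.071 ]
(248, 184) [0.6593 0.1392 0.071 ]
amber [0.6013 0.0929 0.078 ] white [0.5933 0.0222 0.086 ]
```

>>> {"api": "carry_out", "payload": {"targets": [[[-0.45, 0.018, -0.03, -0.1, 0], [-0.45, 0, 0, -0.1, 0], [-0.45, 0, 0, -0.1, 0], [-0.45, 0, 0, -0.1, 0], [-0.45, 0, 0, -0.1, 0], [-0.45, 0, 0, -0.08, 0], [-0.45, 0, 0, -0.06, 0], [-0.45, 0, 0, -0.055, 0], [-0.45, 0, 0, 0, 0], [-0.2, 0, 0, 0, 0], [0, 0, 0, 0, 0], [0.2, 0, 0, 0, 0]]], "grip_force": 15}}

```text
time: 10.62
tool_pos: [0.659, 0.1387, 0.0419]
tool_rot: [0.001, 0.042, 0.999, 0.0]
ft_force: [0.8, 0.3, 1.1]
finger_gap: 0.0483
grasp_force: 0.0
```

>>> {"api": "carry_out", "payload": {"targets": [[[0.5, 0, 0, 0, 0], [0.5, 0, 0, 0, 0], [0.5, 0, 0, 0, 0], [0.5, 0, 0, 0, 0]]]}}

```text
time: 10.95
tool_pos: [0.6588, 0.1386, 0.0416]
tool_rot: [0.001, 0.042, 0.999, 0.0]
ft_force: [-2.1, -1.9, 7.3]
finger_gap: 0.0405
grasp_force: 15.0
```

>>> {"api": "carry_out", "payload": {"targets": [[[0.5, 0, 0, 0.06, 0], [0.5, 0, 0, 0.12, 0], [0.5, 0, 0, 0.13, 0], [0.5, 0, 0, 0.13, 0], [0.5, 0, 0, 0.1, 0]]]}}

```text
time: 11.37
tool_pos: [0.6585, 0.1387, 0.2059]
tool_rot: [0.001, 0.042, 0.999, 0.0]
ft_force: [0.9, -0.0, -1.2]
finger_gap: 0.0409
grasp_force: 15.0
```

>>> {"api": "carry_out", "payload": {"targets": [[[0.5, -0.066, -0.1, 0, -0.1], [0.5, -0.066, -0.1, 0, -0.1], [0.5, -0.066, -0.1, 0, -0.1], [0.5, -0.066, -0.1, 0, -0.1], [0.5, -0.066, -0.1, 0, -0.1], [0.5, -0.066, -0.1, 0, -0.1], [0.5, -0.066, -0.1, 0, -0.1], [0.5, -0.066, -0.1, 0, -0.1], [0.5, -0.066, -0.1, 0, -0.1], [0.5, -0.066, -0.1, 0, -0.097], [0.5, -0.066, -0.1, 0, 0], [0.5, -0.03, -0.06, 0, 0]]]}}

```text
time: 12.37
tool_pos: [0.4292, -0.2112, 0.2027]
tool_rot: [0.0, 0.535, 0.845, -0.0]
ft_force: [0.3, 0.9, -1.4]
finger_gap: 0.0406
grasp_force: 15.0
```

>>> {"api": "carry_out", "payload": {"targets": [[[0.5, 0, 0, 0, 0], [0.5, 0, 0, 0, 0]]]}}

```text
time: 12.53
tool_pos: [0.4309, -0.21, 0.2028]
tool_rot: [0.0, 0.535, 0.845, 0.0]
ft_force: [0.6, 0.9, -0.8]
finger_gap: 0.0405
grasp_force: 15.0
```

```bash
python3 - <<'E'
from h import *
s=robot.state(); print(s['tool_pos'],s['tool_rot'],s['finger_gap'],s['ft_force'],s['grasp_force'])
t=np.array(s['tool_pos']); print('to go',np.array([.4215,-.2272,.038])-t)
m=robot.camera_model('wrist'); save('wrist','w6',1.5); np.save('wm6.npy',m,allow_pickle=True)
E
```

```text
[ 0.43089188 -0.21004657  0.20277004] [2.97076530e-04 5.35287348e-01 8.44669971e-01 8.08955139e-05] 0.04048454427182649 [ 0.60397566  0.91539984 -0.76027704] 14.995858307811432
to go [-0.00939188 -0.01715343 -0.16477004]
```

View pics/w6.png

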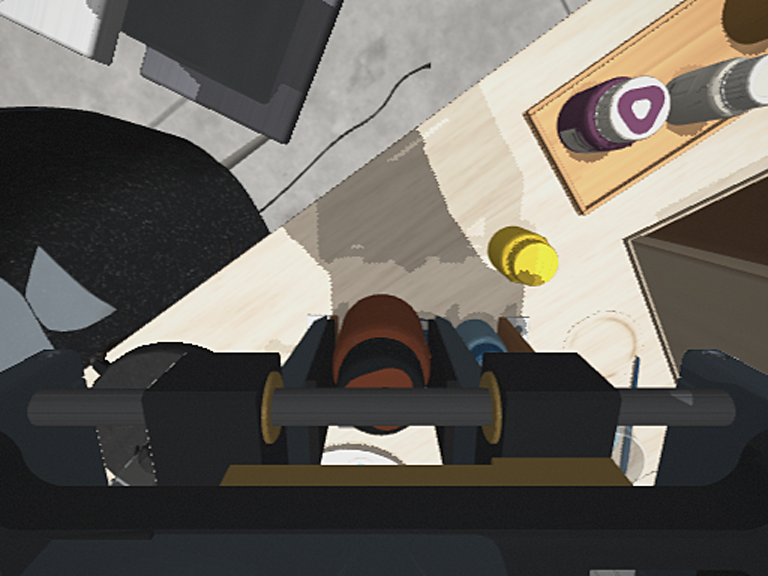

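The gripped brown bottle is upright at (380,360), with its bottom front edge at (380,295). The dark wedge at left lies beyond the table's edge.

```bash
cat >> h.py <<'E'
O=np.array([.495,-.261]);X=np.array([.427,-.904]);Y=np.array([.904,.427])
def rk(p): d=np.array(p)[:2]-O; return (np.array([d@X,d@Y])*1000).round(1)
def wd(x,y): return (O+x/1000*X+y/1000*Y).round(4)
E
python3 - <<'E'
from h import *
m=np.load('wm6.npy',allow_pickle=True).item(); s=robot.state(); t=np.array(s['tool_pos'])
f=ray('wrist',(380/1.5,294/1.5),t[2]-.0376,m); print('front pt rack',rk(f),'tcp rack',rk(t))
print('edge',[rk(ray('wrist',(x/1.5,y/1.5),0,m)) for x,y in((283,228),(110,350))])
print(wd(-55,-52)-t[:2])
E
```

```text
front pt rack [-92.1 -36.1] tcp rack [-73.8 -35.5]
edge [array([-104. , -122.1]), array([  13.5, -296.6])]
[-0.0068181  -0.02410004]
```

>>> {"api": "carry_out", "payload": {"targets": [[[0.5, -0.023, -0.08, 0, 0], [0.5, 0, 0, -0.11, 0], [0.5, 0, 0, -0.11, 0], [0.5, 0, 0, -0.11, 0], [0.5, 0, 0, -0.1, 0], [0.5, 0, 0, -0.06, 0], [0.5, 0, 0, -0.03, 0], [0.5, 0, 0, -0.015, 0], [0.5, 0, 0, -0.012, 0], [0.5, 0, 0, 0, 0], [0.5, 0, 0, 0, 0]]]}}

```text
time: 13.5
tool_pos: [0.425, -0.2336, 0.0392]
tool_rot: [0.001, 0.534, 0.845, 0.0]
ft_force: [-0.3, 0.6, -0.5]
finger_gap: 0.0409
grasp_force: 15.0
```

```bash
python3 - <<'E'
from h import *
s=robot.state(); t=s['tool_pos'];print(t,rk(t),s['ft_force'],s['finger_gap'])
E
```

```text
[ 0.42503199 -0.23360619  0.03923571] [-54.6 -51.6] [-0.26838437  0.61894031 -0.53768575] 0.04088693722082693
```

>>> {"api": "carry_out", "payload": {"targets": [[[0.5, 0, 0, -0.004, 0], [-0.1, 0, 0, 0, 0], [-0.3, 0, 0, 0, 0], [-0.45, 0, 0, 0, 0], [-0.45, 0, 0, 0, 0], [-0.45, 0, 0, 0, 0], [-0.45, -0.012, 0.025, 0, 0], [-0.45, -0.024, 0.05, 0, 0], [-0.45, -0.024, 0.05, 0, 0], [-0.45, -0.014, 0.031, 0, 0], [0, 0, 0, -0.025, 0], [1, 0, 0, 0, 0]]]}}

```text
time: 14.5
tool_pos: [0.4018, -0.1859, 0.0288]
tool_rot: [-0.0, 0.534, 0.846, -0.0]
ft_force: [0.5, 0.8, -0.7]
finger_gap: 0.0555
grasp_force: 0.0
```

>>> {"api": "carry_out", "payload": {"targets": [[[1, 0, 0, 0, 0], [1, 0, 0, 0, 0], [1, 0, 0, 0, 0], [1, 0, 0, 0, 0], [1, 0, 0, 0, 0], [1, 0, 0, 0, 0], [1, 0, 0, 0, 0]]]}}

```text
time: 15.08
tool_pos: [0.4022, -0.1867, 0.0297]
tool_rot: [0.0, 0.534, 0.845, -0.0]
ft_force: [0.7, -0.0, -0.6]
finger_gap: 0.0092
grasp_force: 0.0
```

```bash
python3 - <<'E'
from h import *
s=robot.state(); t=s['tool_pos'];print(t,rk(t),s['ft_force'],s['finger_gap'])
m=robot.camera_model('wrist'); save('wrist','w7',1); np.save('wm7.npy',m,allow_pickle=True)
im=robot.camera('top')[:,:,::-1]; cv2.imwrite('raw_t7.png',im)
E
```

```text
[ 0.40219552 -0.18672432  0.02966099] [-106.8  -52.2] [ 0.66100684 -0.0444581  -0.63070416] 0.009168124666486198
```

>>> {"api": "carry_out", "payload": {"targets": [[[1, 0.01, -0.022, 0.005, 0], [1, 0.01, -0.022, 0, 0], [1, 0.0065, -0.01375, 0, 0], [1, 0.0065, -0.01375, 0, 0], [1, 0.0065, -0.01375, 0, 0], [1, 0.0065, -0.01375, 0, 0], [1, 0.0065, -0.01375, 0, 0], [1, 0.0065, -0.01375, 0, 0], [1, 0.0065, -0.01375, 0, 0], [1, 0.0065, -0.01375, 0, 0], [1, 0.0065, -0.01375, 0, 0], [1, 0, 0, 0, 0]]]}}

```text
time: 16.18
tool_pos: [0.4262, -0.2377, 0.0312]
tool_rot: [0.0, 0.534, 0.845, -0.0]
ft_force: [-0.9, 0.1, 0.2]
finger_gap: 0.0008
grasp_force: 0.2
```

```bash
python3 - <<'E'
from h import *
s=robot.state(); t=s['tool_pos'];print(t,rk(t),s['ft_force'],s['finger_gap'])
m=robot.camera_model('wrist'); save('wrist','w8',1); np.save('wm8.npy',m,allow_pickle=True)
im=robot.camera('scene')[:,:,::-1]; cv2.imwrite('raw_s8.png',im)
im=cv2.imread('raw_w8.png'); h=cv2.cvtColor(im,cv2.COLOR_BGR2HSV)
mk=((h[...,0]<14)&(h[...,1]>140)&(h[...,2]>60)).astype('uint8'); n,l,st,ce=cv2.connectedComponentsWithStats(mk); print([(st[i].tolist(),ce[i].round(1).tolist()) for i in range(1,n) if st[i,4]>60])
E
```

```text
[ 0.42624141 -0.23774735  0.0312235 ] [-50.4 -52.2] [-0.94516751  0.12461049  0.18574548] 0.0008294817348772981
[]
```

>>> {"api": "carry_out", "payload": {"targets": [[[1, 0.0065, -0.01375, 0, 0], [1, 0.0065, -0.01375, 0, 0], [1, 0.0065, -0.01375, 0, 0], [1, 0, 0, 0, 0], [1, 0, 0, 0, 0]]]}}

```text
time: 16.7
tool_pos: [0.4318, -0.2497, 0.0311]
tool_rot: [0.0, 0.534, 0.845, -0.0]
ft_force: [-1.6, 0.1, -0.8]
finger_gap: 0.0007
grasp_force: 0.0
```

```bash
python3 - <<'E'
from h import *
s=robot.state(); t=s['tool_pos'];print(t,rk(t),s['ft_force'],s['finger_gap'])
E
```

```text
[ 0.43179494 -0.2496593   0.03113895] [-37.2 -52.3] [-1.58056886  0.11903729 -0.76468531] 0.0007042230143345867
```

>>> {"api": "carry_out", "payload": {"targets": [[[1, -0.03, 0.06, 0, 0], [1, -0.05, 0.1, 0, 0], [0.5, -0.05, 0.1, 0.05, 0], [0, 0, 0, 0.13, 0], [-0.45, 0, 0.05, 0.13, 0], [-0.45, 0, 0.1, 0.13, 0], [-0.45, 0, 0.12, 0.13, 0], [-0.45, 0, 0.12, 0, 0], [-0.45, 0, 0, 0, 0]]]}}

```text
time: 17.45
tool_pos: [0.3931, -0.0631, 0.1895]
tool_rot: [0.002, 0.533, 0.846, 0.001]
ft_force: [-0.4, -0.5, -0.4]
finger_gap: 0.0445
grasp_force: 0.0
```

```bash
python3 - <<'E'
from h import *
s=robot.state(); t=s['tool_pos'];print(t,rk(t),s['ft_force'],s['finger_gap'])
a=robot.camera('top')[:,:,::-1];b=robot.camera('scene')[:,:,::-1]
cv2.imwrite('raw_t9.png',a);cv2.imwrite('raw_s9.png',b)
cv2.imwrite('pics/x9.png',np.hstack([cv2.resize(a[190:260,230:300],(400,400),interpolation=2),cv2.resize(b[190:250,240:300],(400,400),interpolation=2)]))
E
```

```text
[ 0.39310737 -0.06307139  0.1894551 ] [-222.4   -7.6] [-0.39002641 -0.52317453 -0.35252825] 0.04453051865182953
```

View pics/x9.png

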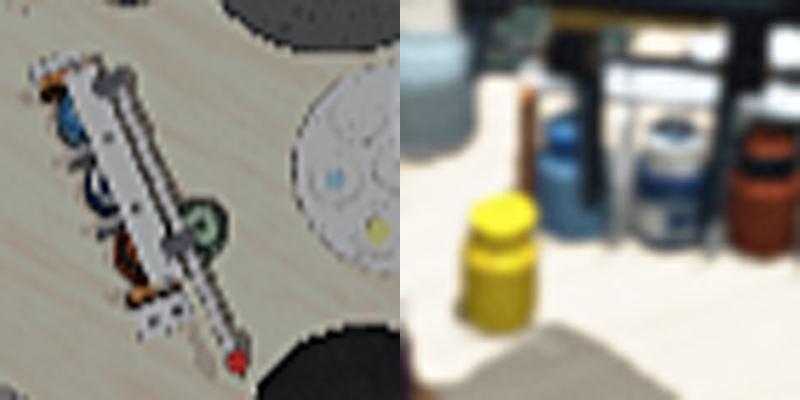

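The brown bottle stands in the lane level with its neighbours. The grey-green one stands upright behind the rack, its cap at (205,228) in the left half.

```bash
python3 - <<'E'
from h import *
g=ray('top',(229.5+205/5.714,189.5+228/5.714),.063); print('green',g,rk(g),'knob',rk(ray('top',(229.5+237/5.714,189.5+362/5.714),.104)))
im=cv2.imread('raw_t9.png')
def dark(x0,y0,x1,y1):
    c=im[y0:y1,x0:x1].astype(int); mk=((c.max(2)<105)&(c[...,1]>=c[...,2])).astype('uint8'); n,l,s,ce=cv2.connectedComponentsWithStats(mk); return [(s[i].tolist(),(ce[i]+[x0,y0]).round(1)) for i in range(1,n) if s[i,4]>8]
print(dark(262,222,274,238))
print('target',wd(47,-52),wd(47,-52)-np.array(robot.state()['tool_pos'])[:2])
E
```

```text
green [ 0.46500576 -0.32397916  0.063     ] [ 44.1 -54. ] knob [  24.2 -147.4]
[([0, 3, 8, 11, 48], array([265.4, 230. ]))]
target [ 0.4681 -0.3257] [ 0.07543749 -0.25994172]
```

>>> {"api": "carry_out", "payload": {"targets": [[[-0.45, 0.028, -0.0988, -0.055, 0], [-0.45, 0.028, -0.0988, -0.055, 0], [-0.45, 0.028, -0.0988, -0.055, 0], [-0.45, 0.028, -0.0988, 0, 0], [-0.45, 0.028, -0.0988, 0, 0], [-0.45, 0.028, -0.0988, 0, 0], [-0.45, 0.028, -0.0988, 0, 0], [-0.45, 0.028, -0.0988, 0, 0], [-0.45, 0.028, -0.0988, 0, 0], [-0.45, 0, 0, 0, 0], [-0.45, 0, 0, 0, 0]]]}}

```text
time: 18.47
tool_pos: [0.4674, -0.3355, 0.1371]
tool_rot: [-0.001, 0.535, 0.845, 0.0]
ft_force: [-0.0, 0.3, -0.5]
finger_gap: 0.0662
grasp_force: 0.0
```

```bash
python3 - <<'E'
from h import *
s=robot.state(); t=s['tool_pos'];print(t,rk(t),s['ft_force'],s['finger_gap'],wd(51,-53)-t[:2])
E
```

```text
[ 0.46739639 -0.33551455  0.13708695] [ 55.6 -56.8] [-0.03543633  0.28870281 -0.47437836] 0.06615272552936102 [0.00150361 0.00581455]
```

>>> {"api": "carry_out", "payload": {"targets": [[[-0.45, 0.005, 0.0194, 0, 0], [-0.45, 0, 0, 0, 0], [-0.45, 0, 0, 0, 0]]]}}

```text
time: 18.72
tool_pos: [0.4692, -0.3267, 0.1379]
tool_rot: [-0.0, 0.534, 0.846, 0.0]
ft_force: [-0.3, 0.4, 0.6]
finger_gap: 0.0661
grasp_force: 0.0
```

>>> {"api": "carry_out", "payload": {"targets": [[[-0.45, 0, 0, -0.05, 0], [-0.45, 0, 0, -0.06, 0], [-0.45, 0, 0, -0.06, 0], [-0.45, 0, 0, -0.06, 0], [-0.45, 0, 0, -0.05, 0], [-0.45, 0, 0, -0.026, 0], [-0.45, 0, 0, 0, 0], [-0.45, 0, 0, 0, 0]]]}}

```text
time: 19.38
tool_pos: [0.4697, -0.3274, 0.0466]
tool_rot: [-0.0, 0.534, 0.845, -0.0]
ft_force: [0.3, -0.6, 0.5]
finger_gap: 0.0659
grasp_force: 0.0
```

```bash
python3 - <<'E'
from h import *
s=robot.state(); t=s['tool_pos'];print(t,rk(t),s['ft_force'],s['finger_gap'])
E
```

```text
[ 0.4697246  -0.32735651  0.04662837] [ 49.2 -51.2] [ 0.34757985 -0.6123237   0.50491224] 0.06594676996415562
```

>>> {"api": "carry_out", "payload": {"targets": [[[-0.35, 0, 0, 0, 0], [-0.25, 0, 0, 0, 0], [-0.15, 0, 0, 0, 0], [-0.08, 0, 0, 0, 0], [-0.02, 0, 0, 0, 0], [0.04, 0, 0, 0, 0], [0.1, 0, 0, 0, 0], [0.3, 0, 0, 0, 0], [0.5, 0, 0, 0, 0], [0.5, 0, 0, 0, 0], [0.5, 0, 0, 0, 0], [0.5, 0, 0, 0, 0]]], "grip_force": 15}}

```text
time: 20.38
tool_pos: [0.4696, -0.3277, 0.0464]
tool_rot: [-0.0, 0.534, 0.845, -0.0]
ft_force: [-2.7, -1.4, 3.4]
finger_gap: 0.0406
grasp_force: 15.0
```

>>> {"api": "carry_out", "payload": {"targets": [[[0.5, 0, 0, 0.008, 0], [0.5, 0.01, -0.022, 0, 0], [0.5, 0.011, -0.0232, 0, 0], [0.5, 0, 0, 0, 0], [0.5, 0, 0, 0.05, 0], [0.5, 0, 0, 0.06, 0], [0.5, 0, 0, 0, 0]]]}}

```text
time: 20.97
tool_pos: [0.4772, -0.3424, 0.0842]
tool_rot: [0.002, 0.534, 0.845, -0.0]
ft_force: [0.1, -1.3, 0.3]
finger_gap: 0.04
grasp_force: 15.0
```

```bash
python3 - <<'E'
from h import *
s=robot.state(); t=s['tool_pos'];print(t,rk(t),s['ft_force'],s['finger_gap'])
E
```

```text
[ 0.47723984 -0.34235538  0.0841763 ] [ 66.  -50.8] [ 0.07050623 -1.29549229  0.25730147] 0.040013248468732755
```

>>> {"api": "carry_out", "payload": {"targets": [[[0.5, 0, 0, 0.08, 0], [0.5, 0, 0, 0.1, 0], [0.5, 0, 0, 0.11, 0], [0.5, 0, 0, 0.02, 0], [0.5, -0.01, 0.06, 0, 0], [0.5, -0.02, 0.12, 0, 0], [0.5, -0.02, 0.12, 0.02, 0], [0.5, -0.02, 0.12, 0.02, 0], [0.5, -0.02, 0.12, 0, 0], [0.5, 0, 0.1, 0, 0]]]}}

```text
time: 21.8
tool_pos: [0.4476, -0.1473, 0.1861]
tool_rot: [-0.0, 0.534, 0.845, -0.0]
ft_force: [0.3, -0.4, -0.9]
finger_gap: 0.0404
grasp_force: 15.0
```

>>> {"api": "carry_out", "payload": {"targets": [[[0.5, 0.03, 0.05, 0, 0.1], [0.5, 0.077, 0.1, 0, 0.1], [0.5, 0.077, 0.1, 0, 0.1], [0.5, 0.077, 0.1, 0, 0.1], [0.5, 0.077, 0.1, 0, 0.1], [0.5, 0.077, 0.1, 0, 0.1], [0.5, 0.077, 0.1, 0, 0.1], [0.5, 0.077, 0.1, 0, 0.1], [0.5, 0.077, 0.1, 0, 0.1], [0.5, 0.05, 0.05, 0, 0.095], [0.5, 0, 0, 0, 0], [0.5, 0, 0, 0, 0]]]}}

```text
time: 22.8
tool_pos: [0.6578, 0.1215, 0.1854]
tool_rot: [-0.001, 0.042, 0.999, -0.0]
ft_force: [0.0, -0.2, -0.9]
finger_gap: 0.0406
grasp_force: 15.0
```

```bash
python3 - <<'E'
from h import *
s=robot.state(); t=s['tool_pos'];print(t,s['tool_rot'],s['ft_force'],s['finger_gap'],s['grasp_force'],np.array([.658,.138])-t[:2])
m=robot.camera_model('wrist'); im=robot.camera('wrist'); cv2.imwrite('raw_w12.png',im[:,:,::-1])
T=np.array([.599,.051]); c,s_=np.cos(np.radians(59.9)),np.sin(np.radians(59.9))
d=t[:2]-T; print('tray xy',d@[s_,-c],d@[c,s_])
E
```

```text
[0.65779155 0.12150396 0.18536016] [-5.49958961e-04  4.24388035e-02  9.99098909e-01 -1.21285428e-04] [ 0.03403867 -0.16777324 -0.9223897 ] 0.040597901304128874 14.991643242101418 [0.00020845 0.01649604]
tray xy 0.015505100802488491 0.09048119224623057
```

>>> {"api": "carry_out", "payload": {"targets": [[[0.5, 0.014, 0.055, 0, 0], [0.5, 0, 0, -0.08, 0], [0.5, 0, 0, -0.1, 0], [0.5, 0, 0, -0.1, 0], [0.5, 0, 0, -0.08, 0], [0.5, 0, 0, -0.05, 0], [0.5, 0, 0, -0.025, 0], [0.5, 0, 0, -0.01, 0], [0.5, 0, 0, 0, 0], [0.5, 0, 0, 0, 0]]]}}

```text
time: 23.68
tool_pos: [0.6627, 0.1374, 0.0545]
tool_rot: [0.001, 0.043, 0.999, 0.0]
ft_force: [-0.2, -0.0, -1.3]
finger_gap: 0.0404
grasp_force: 15.0
```

>>> {"api": "carry_out", "payload": {"targets": [[[0.5, 0, 0, -0.006, 0], [0.5, 0, 0, -0.005, 0], [0.5, 0, 0, 0, 0], [0.5, 0, 0, 0, 0]]]}}

```text
time: 24.02
tool_pos: [0.6623, 0.1374, 0.0505]
tool_rot: [0.0, 0.043, 0.999, 0.0]
ft_force: [-0.1, -0.5, 1.2]
finger_gap: 0.0402
grasp_force: 15.0
```

>>> {"api": "carry_out", "payload": {"targets": [[[0.05, 0, 0, 0, 0], [-0.05, 0, 0, 0, 0], [-0.2, 0, 0, 0, 0], [-0.35, 0, 0, 0, 0], [-0.45, 0, 0, 0, 0], [-0.45, 0, 0, 0, 0], [-0.45, 0, 0, 0.03, 0], [-0.45, 0, 0, 0.08, 0], [-0.45, 0, 0, 0.12, 0], [-0.45, 0, 0, 0.13, 0], [-0.45, 0, 0, 0.13, 0], [-0.45, 0, 0, 0.13, 0]]]}}

```text
time: 25.02
tool_pos: [0.6616, 0.1372, 0.2385]
tool_rot: [0.0, 0.043, 0.999, 0.0]
ft_force: [0.3, 0.5, -0.8]
finger_gap: 0.066
grasp_force: 0.0
```

```bash
python3 - <<'E'
from h import *
s=robot.state(); t=s['tool_pos'];print(t,s['ft_force'],s['finger_gap'])
m=robot.camera_model('wrist'); im=save('wrist','w13',1)[:,:,::-1]; np.save('wm13.npy',m,allow_pickle=True)
h=cv2.cvtColor(im.copy(),cv2.COLOR_BGR2HSV)
p=proj('wrist',(.657,.138,.070),m); b=proj('wrist',(.657,.138,.004),m); print('expected cap,base',p,b)
x,y=p.astype(int); c=h[y-25:y+26,x-25:x+26]
mk=((c[...,0]>35)&(c[...,0]<100)&(c[...,1]>25)).astype('uint8'); n,l,st,ce=cv2.connectedComponentsWithStats(mk); print([(st[i].tolist(),(ce[i]+[x-25,y-25]).round(1)) for i in range(1,n) if st[i,4]>20])
E
```

```text
[0.66156728 0.13724985 0.2385364 ] [ 0.2786813   0.49124694 -0.7761127 ] 0.06601870360052123
expected cap,base [253.73945037 176.30427789] [253.71684551 166.56278709]
[([10, 2, 31, 35, 785], array([253. , 170.6]))]
```

The grey-green bottle stands in the tray where expected, seen by mask at (253,171). Now the rail.

>>> {"api": "carry_out", "payload": {"targets": [[[-0.45, -0.03, -0.05, 0, -0.119], [-0.45, -0.0635, -0.096, 0, -0.119], [-0.45, -0.0635, -0.096, 0, -0.119], [-0.45, -0.0635, -0.096, 0, -0.119], [-0.45, -0.0635, -0.096, 0, -0.119], [-0.45, -0.0635, -0.096, 0, -0.119], [-0.45, -0.0635, -0.096, 0, -0.119], [-0.45, -0.0635, -0.096, 0, -0.119], [-0.45, -0.0635, -0.096, 0, -0.119], [-0.45, -0.0635, -0.096, 0, -0.119], [-0.45, -0.03, -0.096, 0, -0.119], [-0.45, -0.01, -0.05, 0, -0.119]]]}}

```text
time: 26.07
tool_pos: [0.468, -0.1829, 0.2365]
tool_rot: [0.0, 0.713, 0.701, -0.0]
ft_force: [0.5, 0.2, -0.5]
finger_gap: 0.066
grasp_force: 0.0
```

>>> {"api": "carry_out", "payload": {"targets": [[[-0.3, 0, 0, -0.05, -0.119], [-0.3, 0, 0, -0.05, -0.119], [-0.3, 0, 0, -0.05, -0.119], [-0.3, 0, 0, -0.05, -0.119], [-0.3, 0, 0, -0.05, -0.119], [-0.3, 0, 0, -0.04, -0.119], [-0.3, 0, 0, 0, -0.119], [-0.3, 0, 0, 0, -0.119], [-0.3, 0, 0, 0, -0.117], [-0.3, 0, 0, 0, 0], [-0.3, 0, 0, 0, 0]]]}}

```text
time: 26.98
tool_pos: [0.4696, -0.1807, 0.1493]
tool_rot: [0.0, 0.975, 0.221, 0.0]
ft_force: [-0.0, -0.4, 0.1]
finger_gap: 0.0592
grasp_force: 0.0
```

```bash
python3 - <<'E'
from h import *
s=robot.state(); t=s['tool_pos'];q=s['tool_rot'];print(t,rk(t),np.degrees(2*np.arctan2(q[2],q[1])),s['ft_force'],s['q'][5])
m=robot.camera_model('wrist'); im=save('wrist','w14',1); k=red_knob(im); print(k,[(ray('wrist',a[1],.107,m)[:2],rk(ray('wrist',a[1],.107,m))) for a in k[:2]])
print('to go',wd(26.5,-143)-t[:2])
E
```

```text
[ 0.46955823 -0.18072953  0.14925031] [-83.4  11.3] 25.508703954864444 [-0.01817614 -0.38070227  0.1167127 ] 0.7118321259659847
[] []
to go [-0.09255823 -0.16527047]
```

>>> {"api": "carry_out", "payload": {"targets": [[[-0.3, -0.05, -0.09, 0, 0], [-0.3, -0.05, -0.09, 0, 0], [-0.3, -0.05, -0.09, 0, 0], [-0.3, -0.05, -0.09, 0, 0], [-0.3, -0.05, -0.09, 0, 0], [-0.3, -0.05, -0.09, 0, 0], [-0.3, 0, 0, 0, 0], [-0.3, 0, 0, 0, 0]]]}}

```text
time: 27.7
tool_pos: [0.3789, -0.3437, 0.1491]
tool_rot: [0.0, 0.976, 0.219, 0.0]
ft_force: [-0.5, 0.2, -0.5]
finger_gap: 0.0594
grasp_force: 0.0
```

```bash
python3 - <<'E'
from h import *
s=robot.state(); t=s['tool_pos'];print(t,rk(t),s['ft_force'])
m=robot.camera_model('wrist'); im=save('wrist','w15',1); k=red_knob(im); print(k,[rk(ray('wrist',a[1],.109,m)) for a in k[:2]])
print('to go',wd(26.5,-143)-t[:2])
E
```

```text
[ 0.37890529 -0.34366465  0.14911232] [  25.2 -140.2] [-0.45188318  0.16021716 -0.54016699]
[(20, [508.0, 148.2]), (16, [509.6, 137.0]), (3, [510.7, 19.3]), (3, [509.7, 115.7])] [array([211.8, -84.9]), array([210.8, -76.8])]
to go [-0.00190529 -0.00233535]
```

>>> {"api": "carry_out", "payload": {"targets": [[[-0.3, -0.006, -0.008, -0.05, 0], [-0.3, 0, 0, -0.06, 0], [-0.3, 0, 0, -0.045, 0], [-0.3, 0, 0, 0, 0], [0.3, 0, 0, 0, 0], [1, 0, 0, 0, 0], [1, 0, 0, 0, 0], [1, 0, 0, 0, 0], [1, 0, 0, 0, 0], [1, 0, 0, 0, 0], [1, 0, 0, 0, 0], [1, 0, 0, 0, 0]]], "grip_force": 10}}

```text
time: 28.75
tool_pos: [0.3771, -0.3442, 0.1024]
tool_rot: [-0.001, 0.976, 0.219, -0.0]
ft_force: [-2.7, 8.0, 7.1]
finger_gap: 0.0152
grasp_force: 10.0
```

>>> {"api": "carry_out", "payload": {"targets": [[[1, 0, 0, 0, 0], [1, 0, 0, 0, 0], [1, 0.017, 0.008, 0, 0], [1, 0.017, 0.008, 0, 0], [1, 0.017, 0.008, 0, 0], [1, 0.017, 0.008, 0, 0], [1, 0.017, 0.008, 0, 0], [1, 0, 0, 0, 0], [1, 0, 0, 0, 0], [1, 0, 0, 0, 0]]]}}

```text
time: 29.58
tool_pos: [0.4027, -0.3323, 0.1022]
tool_rot: [-0.001, 0.976, 0.219, -0.0]
ft_force: [-1.6, 6.1, 1.3]
finger_gap: 0.0154
grasp_force: 10.0
```

```bash
python3 - <<'E'
from h import *
s=robot.state(); t=s['tool_pos'];print(t,rk(t),s['ft_force'],s['ft_force'][:2]@Y,s['grasp_force'],s['finger_gap'])
E
```

```text
[ 0.40265322 -0.3323192   0.1022095 ] [  25.  -113.9] [-1.60800858  6.11790543  1.29461835] 1.1587058568981115 10.000065956264734 0.015379982559599659
```

>>> {"api": "carry_out", "payload": {"targets": [[[1, 0.009, 0.0042, 0, 0], [1, 0, 0, 0, 0], [1, 0, 0, 0, 0]]]}}

```text
time: 29.83
tool_pos: [0.4047, -0.3313, 0.102]
tool_rot: [-0.001, 0.976, 0.219, -0.001]
ft_force: [-8.3, -0.1, 1.5]
finger_gap: 0.0152
grasp_force: 10.0
```

```bash
python3 - <<'E'
from h import *
s=robot.state(); t=s['tool_pos'];print(t,rk(t),s['ft_force'],s['ft_force'][:2]@Y,s['grasp_force'],s['finger_gap'])
m=robot.camera_model('wrist'); im=save('wrist','w16',1); k=red_knob(im); print(k,[rk(ray('wrist',a[1],.109,m)) for a in k[:2]])
E
```

```text
[ 0.40468303 -0.33130985  0.10203153] [  25.  -111.7] [-8.26113527 -0.12793168  1.48582916] -7.522693108410092 9.999971352517605 0.015200901350467757
[(5, [257.0, 257.0]), (2, [247.5, 257.0]), (1, [253.0, 257.0]), (1, [250.0, 257.0])] [array([  27. , -119.6]), array([  21. , -119.6])]
```

The rail now meets its stop with 7.5 N. I'll release and check.

>>> {"api": "carry_out", "payload": {"targets": [[[-0.3, 0, 0, 0, 0], [-0.3, 0, 0, 0, 0], [-0.3, 0, 0, 0, 0], [-0.3, 0, 0, 0, 0], [-0.3, 0, 0, 0.06, 0], [-0.3, 0, 0, 0.1, 0], [-0.3, 0.04, 0.08, 0, 0], [-0.3, 0, 0, 0, 0], [-0.3, 0, 0, 0, 0]]]}}

```text
time: 30.63
tool_pos: [0.4183, -0.3074, 0.1508]
tool_rot: [0.0, 0.976, 0.22, 0.0]
ft_force: [-0.4, -0.6, -0.4]
finger_gap: 0.0593
grasp_force: 0.0
```

```bash
python3 - <<'E'
from h import *
m=robot.camera_model('wrist'); im=save('wrist','w17',1); k=red_knob(im); p=[ray('wrist',a[1],.11,m)[:2] for a in k[:2]]; print(k,p,(np.array([.3958,-.3354])-p[0])@Y, robot.state()['tool_pos'])
E
```

```text
[(117, [272.7, 253.7]), (18, [509.1, 192.4]), (5, [510.2, 160.8]), (3, [510.7, 93.3])] [array([ 0.39661908, -0.33497844]), array([ 0.52196202, -0.47627105])] -0.0009204592959187267 [ 0.41794755 -0.30768686  0.15043099]
```

>>> {"api": "carry_out", "payload": {"targets": [[[-0.3, 0.06, 0.1, 0, 0], [-0.3, 0.06, 0.1, 0, 0], [-0.3, 0.06, 0.1, 0.05, 0], [-0.3, 0.04, 0.1, 0.1, 0], [-0.3, 0, 0.1, 0.1, 0], [-0.3, -0.06, 0.1, 0.1, 0], [-0.3, -0.06, 0.1, 0, 0], [-0.3, 0, 0, 0, 0], [-0.3, 0, 0, 0, 0]]]}}

```text
time: 31.43
tool_pos: [0.4484, -0.1023, 0.2504]
tool_rot: [0.0, 0.976, 0.22, 0.0]
ft_force: [0.0, 0.1, -0.5]
finger_gap: 0.0589
grasp_force: 0.0
```

```bash
python3 - <<'E'
from h import *
s=robot.state(); print(s['tool_pos'],s['ft_force'])
a=save('top','t18',1); k=red_knob(a); print(k,[rk(ray('top',x[1],.104)) for x in k[:2]], 'start',rk([.39399,-.33635]))
c=a[212:240,240:268,::-1].astype(int); d=c[...,2]-c[...,0]  # brown in lane
ys,xs=np.where((d>35)&(c[...,2]<140)); print('brown',[(int(x)+240,int(y)+212) for x,y in zip(xs,ys)][:25])
E
```

```text
[ 0.4484478  -0.10234471  0.25041757] [ 0.03007434  0.1421626  -0.46539438]
[(6, [268.3, 246.5])] [array([  24.7, -121.3])] start [  25.  -123.5]
brown [(250, 232), (252, 232), (250, 233), (252, 233), (253, 233), (250, 234), (252, 234), (253, 234), (250, 235), (253, 235), (251, 236), (251, 237), (252, 237), (252, 238), (253, 238)]
```

```bash
python3 -c "
from rig import robot
print(robot.close_job())"
```

```text
the job is handed in; nothing more can be done
None
```

The job is handed in, with no verdict returned: the rust-brown bottle is flush in the rack in place of the grey-green one, which stands in the stock tray, and the stop rail is back at its starting position to within about 1 mm.

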